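Swing the press loader out to its loading side and stack the handle blanks

ROBOT

A 7-joint arm with a two-finger parallel gripper is mounted at the origin on the work surface. World frame = base frame: x ahead of the robot, y to its left, z up, the work surface at z = 0. Lengths are in m, angles in rad, forces in N, time in s.
With the tool pointing down it reaches from about 0.425 to 0.825 m from the base axis. Payload 3.6 kg.
Tool frame: the origin (TCP) lies on the centre line of the jaws, within the pads' length; the fingertips stand bot.finger_overhang ahead of it and the grasp point (between the pads) lies 11 mm behind it (bot.finger_overhang is the distance from the TCP to the fingertips, in m); z points along the fingers, y is the line along which they close (so a half turn about z gives the same grasp; the last joint's range is limited). The gripper opens to 93 mm and grips with 3 to 60 N. Pads are 15 mm wide; open, the fingers measure 128 mm over their backs; the gripper's body (75 mm by 188 mm) begins 65 mm behind the grasp point.
Start: joints at [1.254, 0.615, -0.013, 1.423, 0.008, 1.103, -0.04], TCP at [0.186, -0.623, 0.227] pointing down, gripper open.
Joint ranges: [-3.12, 3.12], [-0.3, 2.06], [-1.34, 1.32], [0.26, 2.42], [-1.36, 4.5], [0.01, 1.98], [-2.84, 2.84]. Speed limits (rad/s): [2.79, 2.79, 3.14, 3.14, 3.14, 3.14, 3.14].

INTERFACE

Orientations are given as a rotation vector (axis times angle).
In Python, from rig import bot, read_camera gives the robot as it stands. The module is installed in compiled form; this text tells all that it offers.
- The arm moves only by the shell command python3 -m crank 'ROWS' [OPENING]. ROWS is JSON, a list that holds one entry, the list of rows, each a list of 6 numbers: the shift along the tool's x, y, z in cm, then the turn, a rotation vector about the tool's x, y, z in degrees. In form: [[[dx, dy, dz, rx, ry, rz], ...]]. A call has exactly 10 rows; each row shifts and turns the commanded pose from where the row before left it, along the tool's axes as they then stand; what a row does not reach is not made up. A row lasts 1/12 s, in which the tool goes at most 41.7 mm and 7.16 degrees, less where a joint would pass 70% of its speed; a pose out of reach is approached as far as the arm can. A call is refused whole if a number of a shift passes 4.17 or a number of a turn 7.16, either way. A call with a gripper value outside its range is refused whole. OPENING is the opening, from 0 (shut) to 1 (fully open), set as the call begins (- or left out, the last holds). The fingers move at their own pace and stop on an object; the grip force is fixed at half the most. Time passes only in rows, so rows that do not move let the fingers close, or fill a call up. It gives the time, the measured TCP pose, the force, the opening and the grip force at its end, in the units of the state.
- bot.state(): the state, without advancing time (a new reading comes with each control period).
- read_camera(name): name is "scene" or "top" or "wrist"; returns a dict with "image" (480x640x3 uint8, red, green, blue), "fx", "fy", "cx", "cy" (pixels), "dist_coeffs" ([k1, k2, p1, p2, k3] as OpenCV has them; the pictures are not rectified), "xyz" and "attitude" of the camera in the world. Camera axes: x right, y down, z forward; pixel columns grow to the right and rows downward; lengths in m; the calibration is good to about 2 mm. A picture is of the moment at which its call begins. There is no depth.
- bot.sign_off(): hands the job in; it is judged then, once.
The state is a dict: "time": time; "qpos": joint angles; "qvel": joint speeds; "joint_torque": joint torques, N m; "tcp_pos": TCP position; "tool_rot": TCP orientation; "wrist_force": force on the tool from outside, world axes, zero at the start; "moment": the same for the moment, N m; "grip_width": finger opening in m; "finger_force": force on a finger pad.
Only numpy, scipy, OpenCV 4.12 (cv2) and the standard library are available. Lean on these libraries where they do the work, as an engineer would, in place of code of your own. Each camera call takes 0.05 s, during which the arm holds its last target. There are 200 camera calls.

TASK

The blue seat of the press loader stands under the press: pull up the yellow sprung plunger, swing the arm round until the seat is at the side with the red block, and let the plunger drop fully home in the notch there. Then lay the pale wooden board squarely in the middle of the seat, and the steel plate squarely on the board with their edges flush. Leave the other tools on the bench where they are.

Things in the scene. Friction and masses are not known exactly. Their poses are not given: they have to be found in the camera images.
- loader: fixed press loader: a round grey base 290 mm across and 14 mm thick, with a dark notched index plate on it (280 mm across, top at height 30 mm) and a green arbor press on its +x side. Origin: on the bench under the arm's pivot; its yaw varies. Press foot and column: x 125 to 245 mm, |y| up to 55 mm.
- pivot (a point): point on the pivot axis of the swing arm, at bench height, with the loader's axes. The index plate has five radial notches, 15 mm wide, on the side away from the press, at 90, 135, 180, 225 and 270 degrees about this axis from the loader's x. Those at 90 and 270 are for loading; the plunger starts in the one at 180.
- ram (a point): centre of the underside of the press's steel ram foot (48 mm across), at height 118 mm, 85 mm from the pivot along the loader's +x. The green press head above it starts 55 mm from the pivot in x, |y| up to 28 mm, heights 190 to 260 mm; the ram reaches up to 330 mm; a lever and shaft reach |y| 65 mm at x 115 to 215 mm.
- swing_arm (a joint): angle of the aluminium swing arm about the vertical pivot, rad, seen from above positive anticlockwise; 0 = seat under the press (as at the start), +1.571 = seat at the loader's +y side, -1.571 = seat at its -y side (stops at 1.75 either way). The arm is a bar 50 mm wide with its top at height 45 mm; pivot boss top at 50 mm.
- seat (a point): centre of the top face of the blue seat, a plate 60 mm (its x, radial) x 110 mm (its y, tangential), top at height 55 mm, carried on the arm 85 mm from the pivot. Axes turn with the arm: x points outward from the pivot, z up.
- plunger (a joint): lift of the sprung plunger, m: 0 = fully home in a notch, locking the arm; 0.020 = upper stop. Its steel pin (12 mm thick, round tip) is 13 mm deep in the notch when home: lift it 14 to 18 mm to turn the arm. A spring pushes it down, 4 N at home, 8 N at the top. Let go between notches, it rides on the plate at about 0.013.
- knob (a point): centre of the top face of the plunger's yellow round knob: 34 mm across, 38 mm tall, vertical; top at height 112 mm and underside at 74 mm when home (a 26 mm wide bush below it reaches up to 66 mm). It is on the arm across the pivot from the seat, 110 mm from the pivot.
- red_mark: fixed red block 60 x 26 x 30 mm high standing on the bench at one side of the loader, 166 mm from the pivot (loader's +y or -y side): it marks the loading side. Origin under its centre. With the seat there, the seat's centre is 81 mm from it horizontally.
- grey_mark: fixed grey block, same size, at the loader's other side
- board: loose pale wooden board 50 mm (x) x 100 mm (y) x 12 mm thick, lying flat on the bench; origin under its centre. On the seat its 100 mm side goes along the seat's 110 mm side (y along y, either way round).
- plate: loose bare steel plate 50 mm (x) x 100 mm (y) x 10 mm thick, about 0.4 kg, lying flat on the bench; origin under its centre. It goes on the board, long side along long side.
- hammer: bystander: a hammer lying on the bench, origin midway along it on its underside
- wax_tin: bystander: round tin 68 mm across, 55 mm tall, origin under its centre
- oilstone: bystander: grey oilstone 150 x 50 x 25 mm lying flat, origin under its centre
- glue_jar: bystander: jar 72 mm across, 90 mm tall, origin under its centre
- screwdriver: bystander: screwdriver lying on the bench at the left
- rivet_cup: bystander: blue cup 76 mm across, 75 mm tall, origin under its centre
Not all that is in view belongs to the job. What is shaped like the plate but turquoise is not meant.

How it is judged:
On the way, in this order (a step that is already met when the one before it is completed fails the run):
1. the plunger is pulled up clear of its notch (value of joint plunger above 0.013 m), for 0.1 s.
2. the seat is at the red block's side and the plunger has dropped fully home there (value of joint plunger below 0.003 m and horizontal distance between seat and red_mark below 0.095 m), for 0.3 s.
3. the wooden board lies squarely on the seat, released (x of board in the frame of seat between -0.007 and 0.007 m and y of board in the frame of seat between -0.007 and 0.007 m and z of board in the frame of seat between -0.003 and 0.003 m and angle between the y axis of board and the y axis of seat, either way round below 0.1 rad and contact force between board and the fingers below 0.3 N and linear speed of board below 0.02 m/s), for 0.2 s.
At the end, for the whole second after the job is handed in: Plunger home within 3 mm with the seat at the red block's side (centres under 95 mm apart); board flat on the seat and steel plate flat on the board, each centred within 7 mm both ways and square within 0.10 rad, at rest (all of step 2 and x of board in the frame of seat between -0.007 and 0.007 m and y of board in the frame of seat between -0.007 and 0.007 m and z of board in the frame of seat between -0.003 and 0.003 m and angle between the y axis of board and the y axis of seat, either way round below 0.1 rad and x of plate in the frame of board between -0.007 and 0.007 m and y of plate in the frame of board between -0.007 and 0.007 m and z of plate in the frame of board between 0.009 and 0.015 m and angle between the y axis of plate and the y axis of board, either way round below 0.1 rad and linear speed of each of board, plate below 0.02 m/s); the robot touches nothing.
It fails at once if a bystander tool, tin, jar or cup is moved more than 30 mm (distance of any of hammer, wax_tin, oilstone, glue_jar, screwdriver, rivet_cup from where it was at the start of the episode above 0.03 m).
It also fails if it takes over 72 s, if anything falls off the work surface, if the arm or the gripper's body presses on something with over 40 N, if the wrist force passes 120 N, or if a joint passes its speed limit or range.

## Working session

There is one attempt and no reset: what is moved stays moved. The work goes in short steps, Python scripts to look and compute and a shell command to move; the robot and the scene stay as the last step left them, time stands still between calls to the robot, and variables do not carry over. Pictures are saved under pics/ and viewed, at most 10 in all, crops included, and the job is handed in when it is done.

```bash
mkdir -p pics; cat > h.py <<'E'
import numpy as np,cv2
from scipy.spatial.transform import Rotation as R
from rig import bot,read_camera
def K(c): return np.array([[c['fx'],0,c['cx']],[0,c['fy'],c['cy']],[0,0,1]])
def rot(c):
    a=np.array(c['attitude'],float)
    return a if a.shape==(3,3) else R.from_rotvec(a).as_matrix()
def rays(c,px):
    u=cv2.undistortPoints(np.array(px,float).reshape(-1,1,2),K(c),np.array(c['dist_coeffs'])).reshape(-1,2)
    return np.c_[u,np.ones(len(u))]@rot(c).T
def onplane(c,px,z):
    d=rays(c,px);o=np.array(c['xyz']);return o+d*((z-o[2])/d[:,2])[:,None]
def tri(c1,p1,c2,p2):
    d1=rays(c1,[p1])[0];d2=rays(c2,[p2])[0];d1/=np.linalg.norm(d1);d2/=np.linalg.norm(d2)
    o1,o2=np.array(c1['xyz']),np.array(c2['xyz'])
    s=np.linalg.lstsq(np.c_[d1,-d2],o2-o1,rcond=None)[0]
    a,b=o1+s[0]*d1,o2+s[1]*d2
    return (a+b)/2,np.linalg.norm(a-b)
def project(c,P):
    Rm=rot(c).T;return cv2.projectPoints(np.array(P,float).reshape(-1,3),cv2.Rodrigues(Rm)[0],-Rm@np.array(c['xyz']),K(c),np.array(c['dist_coeffs']))[0].reshape(-1,2)
def save(c,n): cv2.imwrite('pics/'+n,c['image'][:,:,::-1])
E
python3 - <<'E'
from h import *
import pickle
D={}
for n in('scene','top','wrist'):
    c=read_camera(n);D[n]=c;save(c,n+'0.png');print(n,c['xyz'],c['attitude'],c['fx'],c['cx'],c['cy'],c['dist_coeffs'])
pickle.dump(D,open('d0.pkl','wb'))
print(bot.state(),bot.finger_overhang)
E
```

```text
scene [ 1.58463003 -0.10240519  1.08545245] [-1.81923856 -1.61741992  0.72567729] 602.8939021827715 316.0088554211383 242.46102962570532 [0.02711607 0.         0.         0.         0.        ]
top [0.35068158 0.00183961 1.57028082] [-2.17382942  2.1667851  -0.12068183] 476.16490805087705 319.65842198657344 237.21516724739647 [-0.11412782  0.          0.          0.          0.        ]
wrist [ 0.25081836 -0.60347519  0.38370338] [ 2.35319599 -1.75468621 -0.22101247] 392.32311537385243 319.4713261532085 242.0142196871224 [-0.08329573  0.          0.          0.          0.        ]
{'time': 0.15, 'qpos': array([ 1.25451248,  0.61568074, -0.01263211,  1.42446256,  0.00808264,
        1.10340037, -0.04044361]), 'qvel': array([-0.00155796, -0.00229899,  0.00037364, -0.00706861,  0.00027049,
        0.00047961,  0.00094384]), 'joint_torque': array([ 8.44799633e-04, -4.59348857e+01,  2.09384775e-01, -1.65941620e+01,
       -6.11072453e-02,  1.81405287e-02,  1.46089819e-04]), 'tcp_pos': array([ 0.18560211, -0.6223529 ,  0.22578044]), 'tool_rot': array([-3.10680435e+00, -4.53366943e-01,  4.16480308e-04]), 'wrist_force': array([-0.27615804, -0.92941365,  0.12109585]), 'moment': array([-0.11510165,  0.00780633,  0.046203  ]), 'finger_force': 0.0, 'grip_width': 0.09317454641373732} 0.008
```

View pics/top0.png

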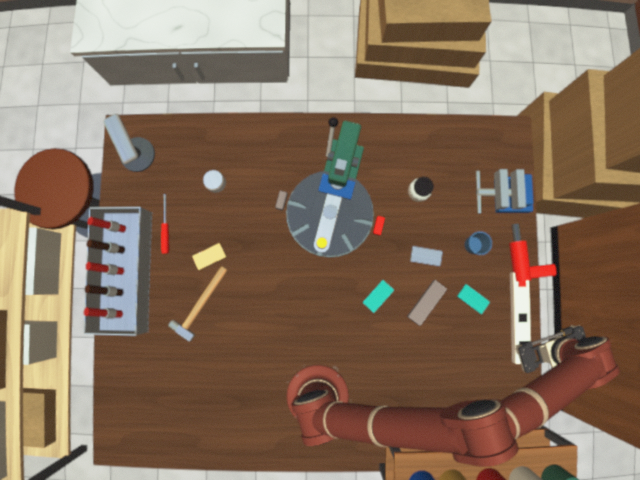

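View pics/scene0.png

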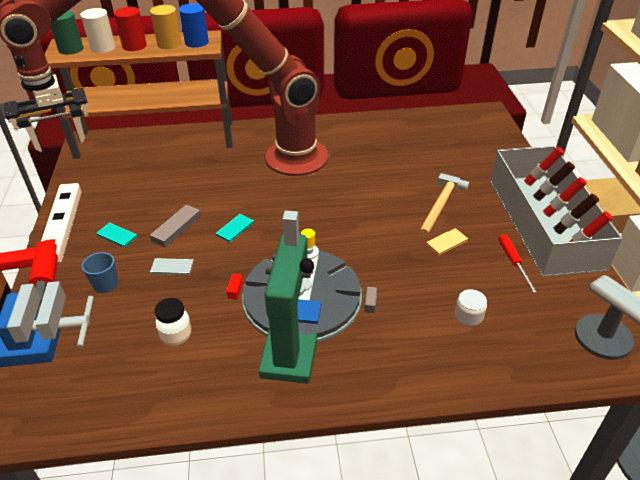

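The top view shows the pivot near (330,213), the yellow knob at (321,243), and the blue seat under the green press at (337,186). The red block is at (379,225), to the right. The board is at (209,256) and the steel plate at (427,256). The scene view agrees: knob (308,236), red block (234,287), plate (172,266), board (447,241).

```bash
cat >> h.py <<'E'
def blob(c,lo,hi,win):
    """largest HSV blob inside win=(u0,v0,u1,v1): contour"""
    h=cv2.cvtColor(c['image'],cv2.COLOR_RGB2HSV);m=cv2.inRange(h,np.array(lo),np.array(hi))
    k=np.zeros_like(m);u0,v0,u1,v1=win;k[v0:v1,u0:u1]=m[v0:v1,u0:u1]
    cs=cv2.findContours(k,cv2.RETR_EXTERNAL,cv2.CHAIN_APPROX_NONE)[0]
    return max(cs,key=cv2.contourArea)
def cen(ct):
    m=cv2.moments(ct);return np.array([m['m10']/m['m00'],m['m01']/m['m00']])
E
python3 - <<'E'
from h import *
import pickle
D=pickle.load(open('d0.pkl','rb'));t,s=D['top'],D['scene']
print('base check',project(t,[[0,0,0]]),project(s,[[0,0,0]]))
spec={'knob':((20,120,120),(35,255,255),(305,230,340,255),(295,222,322,250),.112),
'board':((15,50,120),(30,160,255),(185,235,235,280),(420,222,475,260),.012),
'plate':((90,20,120),(120,120,255),(405,240,448,272),(145,252,200,280),.010),
'red':((0,150,100),(6,255,255),(368,210,390,240),(222,270,246,302),.03)}
for n,(lo,hi,wt,ws,z) in spec.items():
    a=blob(t,lo,hi,wt);b=blob(s,lo,hi,ws);
    P,e=tri(t,cen(a),s,cen(b))
    q=onplane(t,a.reshape(-1,2),z)[:,:2].astype(np.float32);r=cv2.minAreaRect(q)
    q2=onplane(s,b.reshape(-1,2),z)[:,:2].astype(np.float32);r2=cv2.minAreaRect(q2)
    print(n,cen(a),cen(b),'tri',P.round(4),round(e,4),'\n  top',np.round(r[0],4),np.round(r[1],4),r[2],'\n  scene',np.round(r2[0],4),np.round(r2[1],4),r2[2])
# disc: dark grey plate ellipse in top
a=blob(t,(0,0,50),(179,70,125),(280,165,380,262))
h=cv2.convexHull(a).reshape(-1,2);q=onplane(t,h,.03)[:,:2]
c,r=cv2.minEnclosingCircle(q.astype(np.float32));print('disc',c,r)
E
```

```text
base check [[316.88681076 395.44454005]] [[296.81102075 156.6159361 ]]
knob [321.374677   242.39018088] [309.02302632 236.39473684] tri [ 0.4897 -0.0111  0.0993] 0.0024 
  top [ 0.4881 -0.0125] [0.0278 0.0277] 0.19988255202770233 
  scene [ 0.5068 -0.0152] [0.0317 0.0687] 83.74689483642578
board [208.41889313 256.18034351] [446.63370787 240.10411985] tri [0.4508 0.3583 0.0099] 0.0019 
  top [0.4512 0.359 ] [0.0581 0.1077] 26.86867904663086 
  scene [0.4525 0.3572] [0.05   0.1004] 26.456439971923828Traceback (most recent call last):
  File "<stdin>", line 11, in <module>
  File "h.py", line 29, in cen
    m=cv2.moments(ct);return np.array([m['m10']/m['m00'],m['m01']/m['m00']])
                                       ~~~~~~~~^~~~~~~~~
ZeroDivisionError: float division by zero
```

```bash
cat >> h.py <<'E'
def rows(target,phi,n,p0=None,phi0=None):
    """tool-down move to target xyz with tool-x heading phi(deg) in n equal rows; prints row in crank units"""
    s=bot.state();p0=np.array(s['tcp_pos'] if p0 is None else p0)
    if phi0 is None:
        M=R.from_rotvec(s['tool_rot']).as_matrix();phi0=np.degrees(np.arctan2(M[1,0],M[0,0]))
        tilt=np.degrees(np.arccos(-M[2,2]))
    else: tilt=0
    dphi=(phi-phi0+180)%360-180;st=dphi/n
    c=lambda a:np.array([[np.cos(a),np.sin(a)],[np.sin(a),-np.cos(a)]])
    A=sum(c(np.radians(phi0+st*k)) for k in range(n));d=np.linalg.solve(A,np.array(target[:2])-p0[:2])
    q=p0[:2].copy();rm=[]
    for k in range(n): q=q+c(np.radians(phi0+st*k))@d;rm.append(np.hypot(*q))
    print(f'from {p0.round(4)} phi0 {phi0:.2f} tilt {tilt:.2f}: {n} rows of [{d[0]*100:.3f},{d[1]*100:.3f},{-(target[2]-p0[2])/n*100:.3f},0,0,{-st:.3f}] reach {min(rm):.3f}..{max(rm):.3f}')
E
python3 - <<'E'
from h import *
import pickle
D=pickle.load(open('d0.pkl','rb'));t,s=D['top'],D['scene']
for c,w in((t,(405,240,448,272)),(s,(145,252,200,280))):
    h=cv2.cvtColor(c['image'],cv2.COLOR_RGB2HSV);print(h[(w[1]+w[3])//2,(w[0]+w[2])//2])
print('red',[cv2.cvtColor(t['image'],cv2.COLOR_RGB2HSV)[225,379],cv2.cvtColor(s['image'],cv2.COLOR_RGB2HSV)[287,234]])
rows([.36,-.26,.25],16.6,10)
rows([.49,-.03,.26],88,10,[.36,-.26,.25],16.6)
E
```

```text
[103  38 197]
[ 73  16 222]
red [array([  1, 204, 242], dtype=uint8), array([  2, 235, 255], dtype=uint8)]
from [ 0.1856 -0.6224  0.2258] phi0 16.60 tilt 0.11: 10 rows of [2.707,-2.974,-0.242,0,0,0.000] reach 0.444..0.620
from [ 0.36 -0.26  0.25] phi0 16.60 tilt 0.00: 10 rows of [2.760,-0.576,-0.100,0,0,-7.140] reach 0.457..0.497
```

```bash
R='x'; python3 -m crank '[[[2.7,-2.97,-0.24,0,0,0],[2.7,-2.97,-0.24,0,0,0],[2.7,-2.97,-0.24,0,0,0],[2.7,-2.97,-0.24,0,0,0],[2.7,-2.97,-0.24,0,0,0],[2.7,-2.97,-0.24,0,0,0],[2.7,-2.97,-0.24,0,0,0],[2.7,-2.97,-0.24,0,0,0],[2.7,-2.97,-0.24,0,0,0],[2.7,-2.97,-0.24,0,0,0]]]'
python3 -m crank '[[[2.76,-0.58,-0.1,0,0,-7.14],[2.76,-0.58,-0.1,0,0,-7.14],[2.76,-0.58,-0.1,0,0,-7.14],[2.76,-0.58,-0.1,0,0,-7.14],[2.76,-0.58,-0.1,0,0,-7.14],[2.76,-0.58,-0.1,0,0,-7.14],[2.76,-0.58,-0.1,0,0,-7.14],[2.76,-0.58,-0.1,0,0,-7.14],[2.76,-0.58,-0.1,0,0,-7.14],[2.76,-0.58,-0.1,0,0,-7.14]]]'
python3 - <<'E'
from h import *
import pickle
c=read_camera('wrist');save(c,'w1.png');pickle.dump([c,bot.state()],open('w1.pkl','wb'));print(bot.state()['qpos'],c['xyz'])
rows([.49,-.01,.26],88,10)
E
```

```text
time: 0.98
tcp_pos: [0.3599, -0.2592, 0.2508]
tool_rot: [3.109, 0.453, -0.0]
wrist_force: [1.5, 0.3, -1.3]
grip_width: 0.093
finger_force: 0.0
time: 1.82
tcp_pos: [0.4897, -0.0295, 0.2605]
tool_rot: [-2.253, -2.189, -0.001]
wrist_force: [0.0, 0.3, 0.2]
grip_width: 0.0931
finger_force: 0.0
[ 0.35272783  0.36188825 -0.48174127  1.81321224  0.18791606  1.01176854
 -0.21667383] [0.49189556 0.03793556 0.41861603]
from [ 0.4889 -0.0218  0.2611] phi0 89.18 tilt 0.33: 10 rows of [0.118,0.008,0.011,0,0,0.118] reach 0.489..0.490
```

View pics/w1.png

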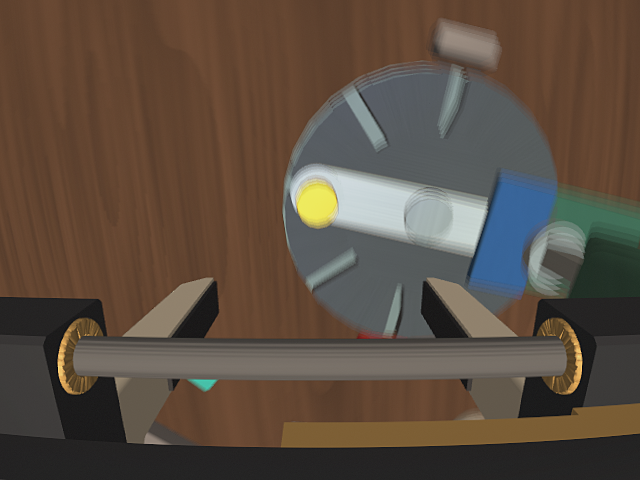

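The wrist view is blurred because the arm was still settling. It shows the knob at (317,204), the boss at (430,216), the seat at (515,228) and the grey block at (466,44). I'll settle the arm and measure from two heights.

```bash
python3 -m crank '[[[0.1,0,0,0,0,0],[0,0,0,0,0,0],[0,0,0,0,0,0],[0,0,0,0,0,0],[0,0,0,0,0,0],[0,0,0,0,0,0],[0,0,0,0,0,0],[0,0,0,0,0,0],[0,0,0,0,0,0],[0,0,0,0,0,0]]]'
python3 - <<'E'
from h import *
import pickle
c=read_camera('wrist');save(c,'w2.png');pickle.dump([c,bot.state()],open('w2.pkl','wb'))
E
python3 -m crank '[[[1,0,0.8,0,0,0],[1,0,0.8,0,0,0],[0,0,0.8,0,0,0],[0,0,0.8,0,0,0],[0,0,0.8,0,0,0],[0,0,0.8,0,0,0],[0,0,0.8,0,0,0],[0,0,0,0,0,0],[0,0,0,0,0,0],[0,0,0,0,0,0]]]'
python3 - <<'E'
from h import *
import pickle
c2=pickle.load(open('w2.pkl','rb'))[0]
c3=read_camera('wrist');save(c3,'w3.png');pickle.dump([c3,bot.state()],open('w3.pkl','wb'))
D=pickle.load(open('d0.pkl','rb'));t=D['top']
Y=((20,100,100),(35,255,255))
W=(240,140,380,300)
px=[]
for c in(c2,c3):
    b=blob(c,*Y,W);px.append(cen(b));e=cv2.minEnclosingCircle(b);P=onplane(c,[px[-1]],.112)[0]
    q=onplane(c,b.reshape(-1,2),.112)[:,:2].astype(np.float32);print('knob',px[-1],e,P,cv2.minEnclosingCircle(q))
print('tri',tri(c2,px[0],c3,px[1]))
for c in(c2,c3):
    g=cv2.cvtColor(c['image'],cv2.COLOR_RGB2GRAY)
    for (u,v),z in zip(project(c,[[.595,-.03,.05],]),[.05]): print('pred pivot',u,v)
    # seat
    b=blob(c,(105,120,80),(125,255,255),(400,100,640,330));q=onplane(c,b.reshape(-1,2),.055)[:,:2].astype(np.float32);print('seat',cv2.minAreaRect(q),cen(b))
    a=blob(c,(0,0,50),(179,70,140),(200,20,620,440))
for w,s in (((368,210,390,240),((0,150,100),(8,255,255))),((405,240,448,272),((70,10,150),(125,80,255)))):
    for n,c in (('top',t),('scene',D['scene'])):
        ww=w if n=='top' else ((222,270,246,302) if w[0]==368 else (145,252,200,280))
        b=blob(c,*s,ww);q=onplane(c,b.reshape(-1,2),.03 if w[0]==368 else .01)[:,:2].astype(np.float32);print(n,cv2.minAreaRect(q),cen(b))
E
```

```text
time: 2.7
tcp_pos: [0.4894, -0.0298, 0.2607]
tool_rot: [-2.26, -2.182, -0.0]
wrist_force: [0.4, 0.3, 0.2]
grip_width: 0.0931
finger_force: 0.0
time: 3.58
tcp_pos: [0.4904, -0.0099, 0.2049]
tool_rot: [2.26, 2.182, 0.001]
wrist_force: [-0.4, 0.7, 0.1]
grip_width: 0.0928
finger_force: 0.0
knob [317.88157424 205.66487776] ((318.3888854980469, 205.5), 22.557706832885742) [ 0.48904885 -0.01070616  0.112     ] ((0.48954835534095764, -0.010824441909790039), 0.018059786409139633)
knob [317.12755576 245.97351301] ((317.0, 245.5), 28.570188522338867) [ 0.48910647 -0.00882957  0.112     ] ((0.48936915397644043, -0.008879203349351883), 0.01963457465171814)
tri (array([ 0.48886384, -0.01346359,  0.09447923]), np.float64(3.81166995978606e-05))
pred pivot 429.38499018143045 211.83032009144435
seat ((0.6769246459007263, -0.06091858819127083), (0.10895957052707672, 0.05938512459397316), 75.5115737915039) [510.72404643 238.19680386]
pred pivot 445.4734448582356 247.02434468580068
seat ((0.6776319146156311, -0.05799473077058792), (0.10332238674163818, 0.059520918875932693), 75.53168487548828) [540.23861084 268.09985563]
top ((0.553875744342804, -0.2000613957643509), (0.03216070309281349, 0.0664013996720314), 74.30870819091797) [378.54491018 225.13473054]
scene ((0.5670889019966125, -0.20065785944461823), (0.0359257236123085, 0.0850076973438263), 78.4051742553711) [234.23617821 286.06924316]
top ((0.45427942276000977, -0.35928672552108765), (0.09813152998685837, 0.048619285225868225), 80.72181701660156) [425.96576808 255.87976038]
scene ((0.4551168978214264, -0.3595440685749054), (0.09921056032180786, 0.04678844287991524), 80.60081481933594) [171.29546307 265.06261717]
```

View pics/w3.png

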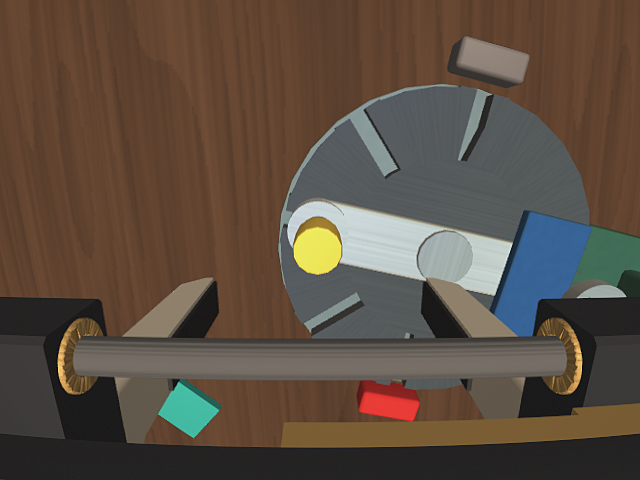

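In this sharp wrist view the knob top is at (318,250), the boss at (445,257) and the red block at (389,401). Seat, knob and red block agree: pivot (0.5947,-0.0395), loader yaw -14.5°, knob (0.488,-0.012). The red block is predicted at (0.553,-0.200), which matches the top view.

```bash
python3 - <<'E'
from h import *
import pickle
c2=pickle.load(open('w2.pkl','rb'))[0];c3=pickle.load(open('w3.pkl','rb'))[0]
p=[]
for c in(c2,c3):
    b=blob(c,(20,100,215),(35,255,255),(240,140,380,300));e=cv2.minEnclosingCircle(b);p.append(e[0]);print(e,onplane(c,[e[0]],.112))
print(tri(c2,p[0],c3,p[1]))
rows([.4882,-.0120,.085],75.5,10)
E
```

```text
((317.91265869140625, 207.3930206298828), 20.438751220703125) [[ 0.48902303 -0.0120836   0.112     ]]
((317.0, 250.5), 23.900936126708984) [[ 0.48890621 -0.01193183  0.112     ]]
(array([ 0.48894865, -0.0122848 ,  0.11073686]), np.float64(0.00012480104624195944))
from [ 0.4905 -0.0099  0.205 ] phi0 88.00 tilt 0.06: 10 rows of [-0.024,-0.020,1.200,0,0,1.250] reach 0.488..0.490
```

```bash
python3 -m crank '[[[-0.02,-0.01,1.2,0,0,1.25],[-0.02,-0.01,1.2,0,0,1.25],[-0.02,-0.01,1.2,0,0,1.25],[-0.02,-0.01,1.2,0,0,1.25],[-0.02,-0.01,1.2,0,0,1.25],[-0.02,-0.01,1.2,0,0,1.25],[-0.02,-0.01,1.2,0,0,1.25],[-0.02,-0.01,1.2,0,0,1.25],[-0.02,-0.01,1.2,0,0,1.25],[-0.02,-0.01,1.2,0,0,1.25]]]'
python3 -m crank '[[[0,0,0,0,0,0],[0,0,0,0,0,0],[0,0,0,0,0,0],[0,0,0,0,0,0],[0,0,0,0,0,0],[0,0,0,0,0,0],[0,0,0,0,0,0],[0,0,0,0,0,0],[0,0,0,0,0,0],[0,0,0,0,0,0]]]' 0.2
python3 -m crank '[[[0,0,-0.4,0,0,0],[0,0,-0.4,0,0,0],[0,0,-0.4,0,0,0],[0,0,-0.4,0,0,0],[0,0,0,0,0,0],[0,0,0,0,0,0],[0,0,0,0,0,0],[0,0,0,0,0,0],[0,0,0,0,0,0],[0,0,0,0,0,0]]]'
python3 -c "
from h import *
rows([.5,0,.1],0,10)"
```

```text
time: 4.47
tcp_pos: [0.4896, -0.0117, 0.0847]
tool_rot: [2.484, 1.921, 0.002]
wrist_force: [0.7, 0.1, -0.2]
grip_width: 0.093
finger_force: 0.0
time: 5.3
tcp_pos: [0.4889, -0.0117, 0.0847]
tool_rot: [2.484, 1.923, 0.0]
wrist_force: [0.1, 0.8, 1.0]
grip_width: 0.0338
finger_force: 30.0
time: 6.13
tcp_pos: [0.4888, -0.0117, 0.1006]
tool_rot: [-2.484, -1.923, 0.0]
wrist_force: [2.1, -0.4, -8.0]
grip_width: 0.0336
finger_force: 30.0
from [ 0.4888 -0.0117  0.1006] phi0 75.51 tilt 0.01: 10 rows of [0.173,-0.015,0.006,0,0,7.551] reach 0.489..0.500
```

```bash
python3 -m crank '[[[0.863,0.034,0,0,0,4.5],[0.863,0.034,0,0,0,4.5],[0.863,0.034,0,0,0,4.5],[0.863,0.034,0,0,0,4.5],[0.863,0.034,0,0,0,4.5],[0.863,0.034,0,0,0,4.5],[0.863,0.034,0,0,0,4.5],[0.863,0.034,0,0,0,4.5],[0.863,0.034,0,0,0,4.5],[0.863,0.034,0,0,0,4.5]]]'
```

```text
time: 6.97
tcp_pos: [0.5394, 0.0552, 0.1004]
tool_rot: [3.031, 0.823, -0.002]
wrist_force: [3.1, -2.9, -8.2]
grip_width: 0.0332
finger_force: 30.0
```

```bash
python3 -m crank '[[[0.863,0.034,0,0,0,4.5],[0.863,0.034,0,0,0,4.5],[0.863,0.034,0,0,0,4.5],[0.863,0.034,0,0,0,4.5],[0.863,0.034,0,0,0,4.5],[0.863,0.034,0,0,0,4.5],[0.863,0.034,0,0,0,4.5],[0.863,0.034,0,0,0,4.5],[0.863,0.034,0,0,0,4.5],[0.863,0.034,0,0,0,4.5]]]'
python3 -m crank '[[[0,0,0,0,0,0],[0,0,0,0,0,0],[0,0,0,0,0,0],[0,0,0,0,0,0],[0,0,0.4,0,0,0],[0,0,0.4,0,0,0],[0,0,0.4,0,0,0],[0,0,0.4,0,0,0],[0,0,0,0,0,0],[0,0,0,0,0,0]]]'
python3 - <<'E'
from h import *
c=read_camera('wrist');save(c,'w4.png');t=read_camera('top')
p=bot.state()['tcp_pos'][:2]-[.5947,-.0395];print(np.hypot(*p),np.degrees(np.arctan2(p[1],p[0]))-180)
for n,k in(('w',c),('t',t)):
    b=blob(k,(105,120,80),(125,255,255),(0,0,640,480) if n=='w' else (300,180,400,270));print(n,cv2.minAreaRect(onplane(k,b.reshape(-1,2),.055)[:,:2].astype(np.float32)))
E
```

```text
time: 7.8
tcp_pos: [0.6224, 0.067, 0.0998]
tool_rot: [3.115, -0.398, -0.003]
wrist_force: [1.7, -1.1, -7.6]
grip_width: 0.0338
finger_force: 30.0
time: 8.63
tcp_pos: [0.6229, 0.0669, 0.0849]
tool_rot: [3.116, -0.397, 0.0]
wrist_force: [1.7, -1.9, -4.0]
grip_width: 0.0337
finger_force: 30.0
0.11015180523888743 -104.85326735165562
w ((0.5912641882896423, -0.09886359423398972), (0.021796710789203644, 0.08702897280454636), 76.96125793457031)
t ((0.5745425820350647, -0.12202170491218567), (0.05954969674348831, 0.10917895287275314), 75.91751098632812)
```

```bash
python3 -m crank '[[[0,0,0,0,0,0],[0,0,0,0,0,0],[0,0,0,0,0,0],[0,0,-2,0,0,0],[0,0,-2,0,0,0],[0,0,-2,0,0,0],[0,0,-2,0,0,0],[0,0,-2,0,0,0],[0,0,-2,0,0,0],[0,0,-2,0,0,0]]]' 1
python3 - <<'E'
from h import *
print(bot.state()['qpos'])
rows([.56,.20,.24],51.2,10)
rows([.465,.332,.24],116.9,10,[.56,.20,.24],51.2)
E
```

```text
time: 9.57
tcp_pos: [0.6226, 0.0682, 0.2262]
tool_rot: [-3.115, 0.395, -0.0]
wrist_force: [0.6, 0.1, -0.7]
grip_width: 0.0917
finger_force: 0.0
[-0.24708713  0.58121654  0.17539819  1.50262395 -0.11117568  1.06701729
 -1.86936626]
from [0.6226 0.0682 0.2262] phi0 -14.46 tilt 0.08: 10 rows of [-0.276,-1.516,-0.138,0,0,-6.566] reach 0.595..0.631
from [0.56 0.2  0.24] phi0 51.20 tilt 0.00: 10 rows of [1.215,-1.214,-0.000,0,0,-6.570] reach 0.571..0.603
```

```bash
python3 -m crank '[[[-0.28,-1.52,-0.14,0,0,-6.57],[-0.28,-1.52,-0.14,0,0,-6.57],[-0.28,-1.52,-0.14,0,0,-6.57],[-0.28,-1.52,-0.14,0,0,-6.57],[-0.28,-1.52,-0.14,0,0,-6.57],[-0.28,-1.52,-0.14,0,0,-6.57],[-0.28,-1.52,-0.14,0,0,-6.57],[-0.28,-1.52,-0.14,0,0,-6.57],[-0.28,-1.52,-0.14,0,0,-6.57],[-0.28,-1.52,-0.14,0,0,-6.57]]]'
python3 -m crank '[[[1.22,-1.21,0,0,0,-6.57],[1.22,-1.21,0,0,0,-6.57],[1.22,-1.21,0,0,0,-6.57],[1.22,-1.21,0,0,0,-6.57],[1.22,-1.21,0,0,0,-6.57],[1.22,-1.21,0,0,0,-6.57],[1.22,-1.21,0,0,0,-6.57],[1.22,-1.21,0,0,0,-6.57],[1.22,-1.21,0,0,0,-6.57],[1.22,-1.21,0,0,0,-6.57]]]'
python3 -m crank '[[[0,0,0,0,0,0],[0,0,0,0,0,0],[0,0,0,0,0,0],[0,0,0,0,0,0],[0,0,0,0,0,0],[0,0,0,0,0,0],[0,0,0,0,0,0],[0,0,0,0,0,0],[0,0,0,0,0,0],[0,0,0,0,0,0]]]'
python3 - <<'E'
from h import *
import pickle
c=read_camera('wrist');save(c,'w5.png');t=read_camera('top');save(t,'t5.png')
pickle.dump(c,open('w5.pkl','wb'))
P=project(c,[[.4512,.3585,.012]])[0];print(P,cv2.cvtColor(c['image'],cv2.COLOR_RGB2HSV)[int(P[1]),int(P[0])])
b=blob(c,(15,60,100),(30,170,255),(120,60,520,330));r=cv2.minAreaRect(onplane(c,b.reshape(-1,2),.012)[:,:2].astype(np.float32));print(r,cv2.boundingRect(b),cen(b))
rows([r[0][0],r[0][1],.03],116.9,10)
# knob height: top view + reference lift check
E
```

```text
time: 10.4
tcp_pos: [0.559, 0.201, 0.2392]
tool_rot: [-2.828, -1.367, -0.001]
wrist_force: [0.1, -0.3, -0.2]
grip_width: 0.0936
finger_force: 0.0
time: 11.23
tcp_pos: [0.4642, 0.333, 0.2392]
tool_rot: [-1.635, -2.682, -0.002]
wrist_force: [-0.5, 0.7, -0.2]
grip_width: 0.0927
finger_force: 0.0
time: 12.07
tcp_pos: [0.4653, 0.3317, 0.2387]
tool_rot: [-1.644, -2.677, -0.0]
wrist_force: [-0.4, 0.7, -0.5]
grip_width: 0.093
finger_force: 0.0
[318.98363654 181.74220279] [ 23  97 242]
((0.4514571726322174, 0.35874155163764954), (0.04951648414134979, 0.10005927085876465), 25.884899139404297) (294, 129, 53, 104) [319.37136421 179.91837276]
from [0.4653 0.3317 0.2387] phi0 116.91 tilt 0.01: 10 rows of [0.304,-0.001,2.087,0,0,0.001] reach 0.572..0.577
```

View pics/w5.png

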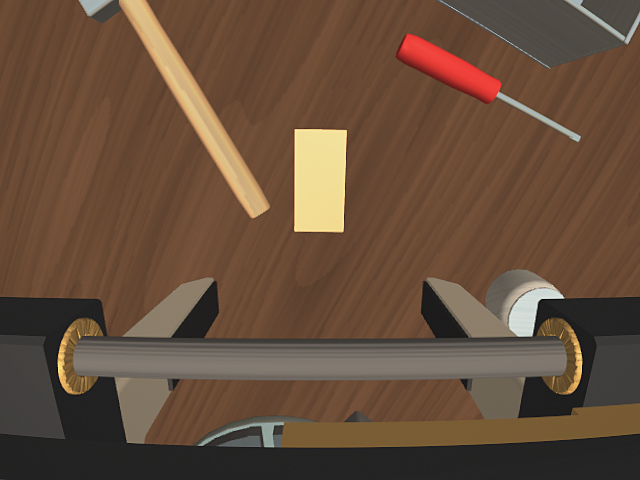

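The wrist view shows the board at (319,180) with the hammer handle's end at (262,208), only about 30 mm from its left edge. I'll go down with the gripper partly open.

```bash
python3 -m crank '[[[0.3,0,2,0,0,0],[0.3,0,2,0,0,0.7],[0.3,0,2,0,0,0],[0.3,0,2,0,0,0],[0.3,0,2,0,0,0],[0.3,0,2,0,0,0],[0.3,0,2,0,0,0],[0.3,0,2,0,0,0],[0.3,0,2,0,0,0],[0.3,0,2,0,0,0]]]' 0.7
python3 -m crank '[[[0,0,0.9,0,0,0],[0,0,0.9,0,0,0],[0,0,0.8,0,0,0],[0,0,0,0,0,0],[0,0,0,0,0,0],[0,0,0,0,0,0],[0,0,0,0,0,0],[0,0,0,0,0,0],[0,0,0,0,0,0],[0,0,0,0,0,0]]]'
python3 -c "
from h import *
rows([.4515,.3587,.012],116.2,1)"
```

```text
time: 13.0
tcp_pos: [0.4522, 0.3589, 0.0378]
tool_rot: [1.66, 2.667, 0.001]
wrist_force: [-0.0, -0.1, -0.3]
grip_width: 0.0649
finger_force: 0.0
time: 13.83
tcp_pos: [0.4522, 0.3587, 0.0131]
tool_rot: [1.66, 2.667, 0.001]
wrist_force: [-0.8, -0.2, -0.9]
grip_width: 0.0652
finger_force: 0.0
from [0.4522 0.3587 0.0131] phi0 116.20 tilt 0.04: 1 rows of [0.035,-0.061,0.108,0,0,-0.002] reach 0.577..0.577
```

```bash
python3 -m crank '[[[0,0,0,0,0,0],[0,0,0,0,0,0],[0,0,0,0,0,0],[0,0,0,0,0,0],[0,0,0,0,0,0],[0,0,0,0,0,0],[0,0,-4,0,0,0],[0,0,-4,0,0,0],[0,0,-4,0,0,0],[0,0,-3,0,0,0]]]' 0.4
python3 - <<'E'
from h import *
rows([.46,.06,.16],150,10)
rows([.52,-.13,.14],165.5,10,[.46,.06,.16],150)
E
```

```text
time: 14.67
tcp_pos: [0.4523, 0.3592, 0.1656]
tool_rot: [1.66, 2.667, 0.004]
wrist_force: [1.8, 0.1, -0.3]
grip_width: 0.0494
finger_force: 30.0
from [0.4523 0.3592 0.1656] phi0 116.22 tilt 0.16: 10 rows of [-2.328,-1.950,0.056,0,0,-3.378] reach 0.460..0.554
from [0.46 0.06 0.16] phi0 150.00 tilt 0.00: 10 rows of [-1.299,-1.519,0.200,0,0,-1.550] reach 0.465..0.536
```

```bash
python3 -m crank '[[[-2.33,-1.95,0,0,0,-3.38],[-2.33,-1.95,0,0,0,-3.38],[-2.33,-1.95,0,0,0,-3.38],[-2.33,-1.95,0,0,0,-3.38],[-2.33,-1.95,0,0,0,-3.38],[-2.33,-1.95,0,0,0,-3.38],[-2.33,-1.95,0,0,0,-3.38],[-2.33,-1.95,0,0,0,-3.38],[-2.33,-1.95,0,0,0,-3.38],[-2.33,-1.95,0,0,0,-3.38]]]'
python3 -m crank '[[[-1.3,-1.52,0.2,0,0,-1.55],[-1.3,-1.52,0.2,0,0,-1.55],[-1.3,-1.52,0.2,0,0,-1.55],[-1.3,-1.52,0.2,0,0,-1.55],[-1.3,-1.52,0.2,0,0,-1.55],[-1.3,-1.52,0.2,0,0,-1.55],[-1.3,-1.52,0.2,0,0,-1.55],[-1.3,-1.52,0.2,0,0,-1.55],[-1.3,-1.52,0.2,0,0,-1.55],[-1.3,-1.52,0.2,0,0,-1.55]]]'
python3 - <<'E'
from h import *
s=read_camera('scene');save(s,'s6.png')
b=blob(s,(105,120,80),(125,255,255),(220,240,340,340));print(cv2.boundingRect(b))
rows([.574,-.122,.10],165.5,10)
E
```

```text
time: 15.5
tcp_pos: [0.4593, 0.0575, 0.1627]
tool_rot: [-0.808, -3.036, 0.001]
wrist_force: [1.6, 0.2, -1.3]
grip_width: 0.0496
finger_force: 30.0
time: 16.33
tcp_pos: [0.5197, -0.1321, 0.1424]
tool_rot: [-0.395, -3.116, 0.0]
wrist_force: [-0.1, 1.1, -0.9]
grip_width: 0.0497
finger_force: 30.0
(249, 262, 20, 34)
from [ 0.5211 -0.1375  0.1416] phi0 165.24 tilt 0.19: 10 rows of [-0.472,0.284,0.416,0,0,-0.026] reach 0.544..0.587
```

View pics/s6.png

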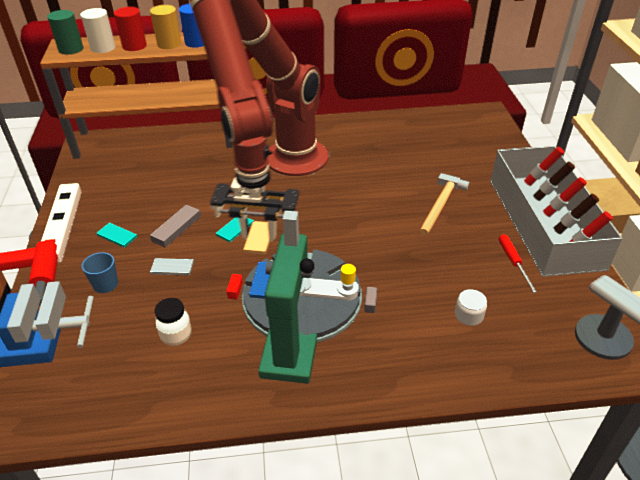

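The scene view shows the board in the gripper at (258,236), the seat beside the red block at (258,280), and the knob at (348,275). Next I move over the seat.

```bash
python3 -m crank '[[[-0.75,0.35,0.6,0,0,0],[-0.75,0.35,0.6,0,0,0],[-0.75,0.35,0.6,0,0,0],[-0.75,0.35,0.6,0,0,0],[-0.75,0.35,0.6,0,0,0],[-0.75,0.35,0.6,0,0,0],[-0.75,0.35,0.4,0,0,0],[0,0,0,0,0,0],[0,0,0,0,0,0],[0,0,0,0,0,0]]]'
python3 -c "
from h import *
rows([.574,-.122,.069],165.5,4)"
```

```text
time: 17.22
tcp_pos: [0.5766, -0.1204, 0.1027]
tool_rot: [-0.396, -3.116, 0.0]
wrist_force: [0.0, 0.3, -0.3]
grip_width: 0.0494
finger_force: 30.0
from [ 0.5766 -0.1204  0.1027] phi0 165.51 tilt 0.02: 4 rows of [0.052,-0.056,0.843,0,0,0.002] reach 0.587..0.588
```

```bash
python3 -m crank '[[[0.07,-0.07,0.8,0,0,0],[0.07,-0.07,0.8,0,0,0],[0.07,-0.07,0.8,0,0,0],[0,0,0.6,0,0,0],[0,0,0.3,0,0,0],[0,0,0.1,0,0,0],[0,0,0.05,0,0,0],[0,0,0,0,0,0],[0,0,0,0,0,0],[0,0,0,0,0,0]]]'
```

```text
time: 18.05
tcp_pos: [0.5745, -0.1218, 0.0685]
tool_rot: [0.396, 3.116, 0.0]
wrist_force: [0.4, 0.2, -0.9]
grip_width: 0.0499
finger_force: 30.0
```

```bash
python3 -m crank '[[[0,0,0.1,0,0,0],[0,0,0,0,0,0],[0,0,0,0,0,0],[0,0,0,0,0,0],[0,0,0,0,0,0],[0,0,0,0,0,0],[0,0,0,0,0,0],[0,0,0,0,0,0],[0,0,0,0,0,0],[0,0,0,0,0,0]]]' 0.75
python3 -m crank '[[[0,0,-0.5,0,0,0],[0.5,0,-2.5,0,0,0],[0.5,0,-2.5,0,0,0],[0.5,0,-2.5,0,0,0],[0.5,0,-2.5,0,0,0],[0,0,-2.5,0,0,0],[0,0,0,0,0,0],[0,0,0,0,0,0],[0,0,0,0,0,0],[0,0,0,0,0,0]]]'
python3 - <<'E'
from h import *
import pickle
c=read_camera('wrist');save(c,'w7.png');t=read_camera('top');pickle.dump([c,t],open('w7.pkl','wb'))
b=blob(c,(15,50,100),(32,170,255),(100,50,540,335));r=cv2.minAreaRect(onplane(c,b.reshape(-1,2),.067)[:,:2].astype(np.float32));print('board',r,cen(b),cv2.boundingRect(b))
b=blob(t,(15,40,100),(32,170,255),(320,200,380,265));print('top',cv2.minAreaRect(onplane(t,b.reshape(-1,2),.067)[:,:2].astype(np.float32)),cen(b))
print(project(c,[[.5734,-.1218,.055]]),bot.state()['tcp_pos'])
E
```

```text
time: 18.88
tcp_pos: [0.5742, -0.1219, 0.0672]
tool_rot: [-0.396, -3.116, -0.0]
wrist_force: [0.6, -0.4, 0.2]
grip_width: 0.0698
finger_force: 0.0
time: 19.72
tcp_pos: [0.5539, -0.1171, 0.1959]
tool_rot: [-0.396, -3.114, 0.0]
wrist_force: [-0.5, -0.4, -0.4]
grip_width: 0.07
finger_force: 0.0
board ((0.5734516382217407, -0.12196681648492813), (0.04967274144291878, 0.09985459595918655), 75.45293426513672) [320.34567204 257.694251  ] (287, 196, 68, 126)
top ((0.5490148067474365, -0.11536309123039246), (0.0503164678812027, 0.04861728474497795), 74.0134048461914) [352.53238095 225.49142857]
[[320.50529284 256.65139722]] [ 0.55411391 -0.11698217  0.19586042]
```

View pics/w7.png

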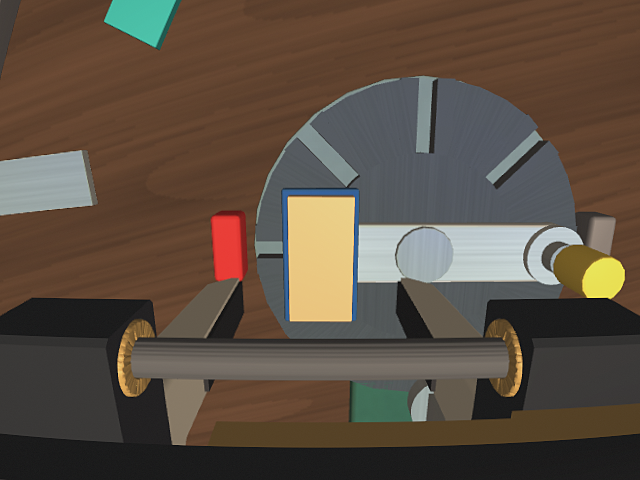

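The wrist view shows the board at (320,258) centred on the blue seat with even margins. The plate is partly visible at (45,182). Next is the plate.

```bash
python3 - <<'E'
from h import *
import pickle
c,t=pickle.load(open('w7.pkl','rb'))
b=blob(c,(20,120,215),(35,255,255),(540,220,640,320));e=cv2.minEnclosingCircle(b);print('knob',e,'pred home',project(c,[[.6222,.067,.112],[.6222,.067,.125]]))
rows([.46,-.35,.24],100,10)
rows([.45,-.389,.24],80.7,5,[.46,-.35,.24],100)
E
```

```text
knob ((602.5, 279.0), 23.754045486450195) pred home [[604.7711825  279.0144612 ]
 [617.80127413 285.53113094]]
from [ 0.5541 -0.117   0.1959] phi0 165.51 tilt 0.15: 10 rows of [-0.993,-2.461,-0.441,0,0,6.551] reach 0.576..0.595
from [ 0.46 -0.35  0.24] phi0 100.00 tilt 0.00: 5 rows of [-0.775,-0.232,-0.000,0,0,3.860] reach 0.582..0.595
```

The knob sits at its home height. On to the plate.

```bash
python3 -m crank '[[[-0.99,-2.46,-0.44,0,0,6.55],[-0.99,-2.46,-0.44,0,0,6.55],[-0.99,-2.46,-0.44,0,0,6.55],[-0.99,-2.46,-0.44,0,0,6.55],[-0.99,-2.46,-0.44,0,0,6.55],[-0.99,-2.46,-0.44,0,0,6.55],[-0.99,-2.46,-0.44,0,0,6.55],[-0.99,-2.46,-0.44,0,0,6.55],[-0.99,-2.46,-0.44,0,0,6.55],[-0.99,-2.46,-0.44,0,0,6.55]]]'
python3 -m crank '[[[-0.78,-0.23,0,0,0,3.86],[-0.78,-0.23,0,0,0,3.86],[-0.78,-0.23,0,0,0,3.86],[-0.78,-0.23,0,0,0,3.86],[-0.78,-0.23,0,0,0,3.86],[0,0,0,0,0,0],[0,0,0,0,0,0],[0,0,0,0,0,0],[0,0,0,0,0,0],[0,0,0,0,0,0]]]'
python3 - <<'E'
from h import *
import pickle
c=read_camera('wrist');save(c,'w8.png');pickle.dump(c,open('w8.pkl','wb'))
D=pickle.load(open('d0.pkl','rb'))
b=blob(c,(70,5,150),(125,90,255),(120,60,520,330));q=onplane(c,b.reshape(-1,2),.01)[:,:2].astype(np.float32);r=cv2.minAreaRect(q);print(r,cen(b),cv2.boundingRect(b))
print(tri(c,cen(b),D['top'],[425.97,255.88]),tri(c,cen(b),D['scene'],[171.3,265.06]))
rows([r[0][0],r[0][1],.03],80.7,10)
E
```

```text
time: 20.65
tcp_pos: [0.4596, -0.3508, 0.2402]
tool_rot: [-2.025, -2.399, -0.0]
wrist_force: [-0.0, 0.1, 0.1]
grip_width: 0.0694
finger_force: 0.0
time: 21.48
tcp_pos: [0.4511, -0.3881, 0.2411]
tool_rot: [-2.392, -2.036, -0.001]
wrist_force: [-0.0, 0.5, 0.1]
grip_width: 0.0697
finger_force: 0.0
((0.45435523986816406, -0.35969966650009155), (0.09865216910839081, 0.048955585807561874), 80.75209045410156) [317.78421833 181.24286651] (293, 132, 51, 101)
(array([ 0.45435421, -0.35735549,  0.01620039]), np.float64(0.0009045955588818087)) (array([ 0.45480504, -0.35908764,  0.00967501]), np.float64(0.002750662303604961))
from [ 0.451  -0.3883  0.2411] phi0 80.79 tilt 0.02: 10 rows of [0.288,-0.012,2.111,0,0,0.009] reach 0.580..0.594
```

View pics/w8.png

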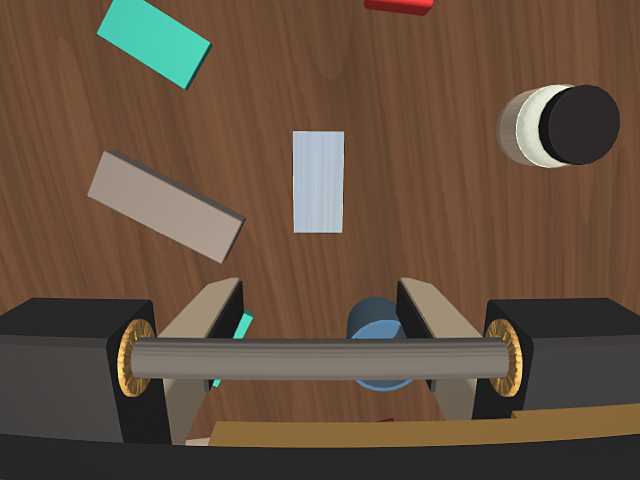

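The wrist view shows the plate at (318,181). It is clear of the oilstone (nearest edge 245,215), the jar (580,125) and the cup (380,350).

```bash
python3 -m crank '[[[0.29,0,2.1,0,0,0],[0.29,0,2.1,0,0,0],[0.29,0,2.1,0,0,0],[0.29,0,2.1,0,0,0],[0.29,0,2.1,0,0,0],[0.29,0,2.1,0,0,0],[0.29,0,2.1,0,0,0],[0.29,0,2.1,0,0,0],[0.29,0,2.1,0,0,0],[0.29,0,2.1,0,0,0]]]'
python3 -m crank '[[[0,0,0.7,0,0,0],[0,0,0.7,0,0,0],[0,0,0.5,0,0,0],[0,0,0,0,0,0],[0,0,0,0,0,0],[0,0,0,0,0,0],[0,0,0,0,0,0],[0,0,0,0,0,0],[0,0,0,0,0,0],[0,0,0,0,0,0]]]'
python3 -c "
from h import *
rows([.4544,-.3597,.0115],80.75,1)"
```

```text
time: 22.37
tcp_pos: [0.4558, -0.3601, 0.0304]
tool_rot: [2.393, 2.034, 0.001]
wrist_force: [-0.2, 0.2, 0.3]
grip_width: 0.0698
finger_force: 0.0
time: 23.2
tcp_pos: [0.4555, -0.3604, 0.0124]
tool_rot: [2.394, 2.034, 0.0]
wrist_force: [-0.3, -0.2, 0.2]
grip_width: 0.0692
finger_force: 0.0
from [ 0.4555 -0.3604  0.0124] phi0 80.70 tilt 0.03: 1 rows of [0.050,-0.118,0.094,0,0,-0.047] reach 0.580..0.580
```

```bash
python3 -m crank '[[[0.05,0,0.05,0,0,0],[0,0,0,0,0,0],[0,0,0,0,0,0],[0,0,0,0,0,0],[0,0,0,0,0,0],[0,0,-1,0,0,0],[0,0,-3,0,0,0],[0,0,-4,0,0,0],[0,0,-4,0,0,0],[0,0,-3,0,0,0]]]' 0.4
python3 - <<'E'
from h import *
rows([.49,-.21,.15],133,10)
rows([.535,-.115,.13],165.5,10,[.49,-.21,.15],133)
E
```

```text
time: 24.03
tcp_pos: [0.4562, -0.3599, 0.1649]
tool_rot: [2.392, 2.033, 0.002]
wrist_force: [0.2, -0.5, -3.5]
grip_width: 0.0498
finger_force: 30.0
from [ 0.4562 -0.3599  0.1649] phi0 80.72 tilt 0.18: 10 rows of [1.418,0.721,0.149,0,0,-5.228] reach 0.533..0.581
from [ 0.49 -0.21  0.15] phi0 133.00 tilt 0.00: 10 rows of [0.130,1.057,0.200,0,0,-3.250] reach 0.536..0.548
```

```bash
python3 -m crank '[[[1.42,0.72,0.15,0,0,-5.23],[1.42,0.72,0.15,0,0,-5.23],[1.42,0.72,0.15,0,0,-5.23],[1.42,0.72,0.15,0,0,-5.23],[1.42,0.72,0.15,0,0,-5.23],[1.42,0.72,0.15,0,0,-5.23],[1.42,0.72,0.15,0,0,-5.23],[1.42,0.72,0.15,0,0,-5.23],[1.42,0.72,0.15,0,0,-5.23],[1.42,0.72,0.15,0,0,-5.23]]]'
python3 -m crank '[[[0.13,1.06,0.2,0,0,-3.25],[0.13,1.06,0.2,0,0,-3.25],[0.13,1.06,0.2,0,0,-3.25],[0.13,1.06,0.2,0,0,-3.25],[0.13,1.06,0.2,0,0,-3.25],[0.13,1.06,0.2,0,0,-3.25],[0.13,1.06,0.2,0,0,-3.25],[0.13,1.06,0.2,0,0,-3.25],[0.13,1.06,0.2,0,0,-3.25],[0.13,1.06,0.2,0,0,-3.25]]]'
python3 -m crank '[[[-0.8,0.15,0.2,0,0,0],[-0.8,0.15,0.2,0,0,0],[-0.8,0.15,0.2,0,0,0],[-0.8,0.15,0.2,0,0,0],[-0.6,0.15,0.2,0,0,0],[0,0,0,0,0,0],[0,0,0,0,0,0],[0,0,0,0,0,0],[0,0,0,0,0,0],[0,0,0,0,0,0]]]'
python3 -c "
from h import *
rows([.5738,-.122,.081],165.5,4)"
```

```text
time: 24.87
tcp_pos: [0.489, -0.2087, 0.1467]
tool_rot: [1.246, 2.884, 0.0]
wrist_force: [0.2, -0.2, -3.5]
grip_width: 0.0496
finger_force: 30.0
time: 25.7
tcp_pos: [0.5344, -0.1137, 0.1266]
tool_rot: [0.389, 3.117, -0.0]
wrist_force: [-0.3, 0.3, -3.2]
grip_width: 0.0494
finger_force: 30.0
time: 26.53
tcp_pos: [0.5726, -0.1168, 0.1168]
tool_rot: [-0.396, -3.116, 0.0]
wrist_force: [-0.6, 0.2, -3.1]
grip_width: 0.0497
finger_force: 30.0
from [ 0.5726 -0.1168  0.1168] phi0 165.51 tilt 0.02: 4 rows of [-0.061,-0.118,0.896,0,0,0.002] reach 0.585..0.587
```

```bash
python3 -m crank '[[[-0.06,-0.12,0.9,0,0,0],[-0.06,-0.12,0.9,0,0,0],[-0.06,-0.12,0.8,0,0,0],[-0.06,-0.12,0.5,0,0,0],[0,0,0.3,0,0,0],[0,0,0.2,0,0,0],[0,0,0.1,0,0,0],[0,0,0,0,0,0],[0,0,0,0,0,0],[0,0,0,0,0,0]]]'
```

```text
time: 27.37
tcp_pos: [0.5744, -0.1219, 0.0801]
tool_rot: [0.396, 3.116, 0.0]
wrist_force: [-0.0, 0.2, -4.2]
grip_width: 0.0495
finger_force: 30.0
```

```bash
python3 -m crank '[[[0,0,0.05,0,0,0],[0,0,0.05,0,0,0],[0,0,0.02,0,0,0],[0,0,0,0,0,0],[0,0,0,0,0,0],[0,0,0,0,0,0],[0,0,0,0,0,0],[0,0,0,0,0,0],[0,0,0,0,0,0],[0,0,0,0,0,0]]]'
```

```text
time: 28.2
tcp_pos: [0.5742, -0.122, 0.0786]
tool_rot: [0.396, 3.116, -0.0]
wrist_force: [0.5, 0.0, -1.6]
grip_width: 0.0493
finger_force: 30.0
```

Contact is taking up part of the weight. I'll release and look.

```bash
python3 -m crank '[[[0,0,0,0,0,0],[0,0,0,0,0,0],[0,0,0,0,0,0],[0,0,0,0,0,0],[0,0,0,0,0,0],[0,0,0,0,0,0],[0,0,0,0,0,0],[0,0,0,0,0,0],[0,0,0,0,0,0],[0,0,0,0,0,0]]]' 0.75
python3 -m crank '[[[0,0,-0.5,0,0,0],[0.5,0,-2.5,0,0,0],[0.5,0,-2.5,0,0,0],[0.5,0,-2.5,0,0,0],[0.5,0,-2.5,0,0,0],[0,0,-2.5,0,0,0],[0,0,0,0,0,0],[0,0,0,0,0,0],[0,0,0,0,0,0],[0,0,0,0,0,0]]]'
python3 - <<'E'
from h import *
c=read_camera('wrist');save(c,'w9.png')
b=blob(c,(70,5,150),(125,90,255),(270,160,380,335));print('plate',cv2.minAreaRect(onplane(c,b.reshape(-1,2),.077)[:,:2].astype(np.float32)),cen(b))
b=blob(c,(20,120,215),(35,255,255),(540,220,640,320));print('knob',cv2.minEnclosingCircle(b),project(c,[[.6222,.067,.112],[.6222,.067,.125]]))
E
```

```text
time: 29.03
tcp_pos: [0.5741, -0.122, 0.0785]
tool_rot: [0.396, 3.116, 0.0]
wrist_force: [0.8, -0.2, -0.3]
grip_width: 0.0695
finger_force: 0.0
time: 29.87
tcp_pos: [0.5538, -0.1172, 0.2072]
tool_rot: [-0.396, -3.114, 0.0]
wrist_force: [-0.5, -0.3, -0.2]
grip_width: 0.0703
finger_force: 0.0
plate ((0.5736826062202454, -0.12197776138782501), (0.048820942640304565, 0.09864285588264465), 75.42768096923828) [320.24856953 257.62916389]
knob ((592.5, 274.0), 23.00553321838379) [[594.42785776 273.89953904]
 [606.58963391 279.95144929]]
```

View pics/w9.png

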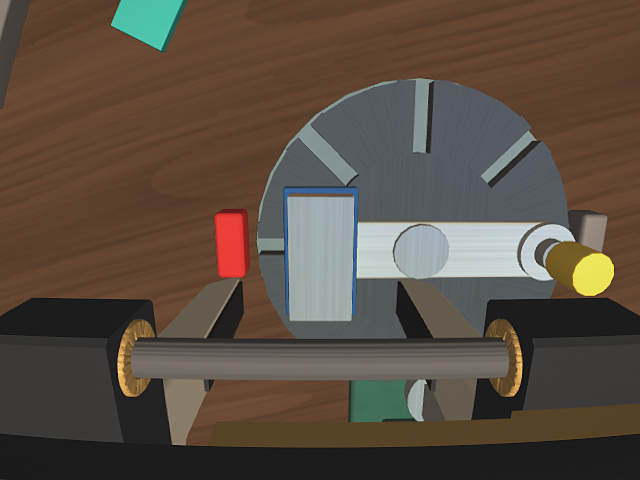

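The plate at (320,258) sits flush on the board, centred on the seat beside the red block, and the knob is at its home position. I'm handing in.

```bash
python3 -c "
from rig import bot
print(bot.sign_off())"
```

```text
the job is handed in; nothing more can be done
None
```

The job is handed in at about 30 s of the 72 s allowed: the seat is at the red block with the plunger home, the board is centred on the seat and the steel plate sits flush on it, all checked in the last camera view; the hand-in call returned no verdict.

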